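Refit the watch winder's battery pack

ROBOT

A 6-joint arm with a two-finger parallel gripper is mounted at the origin on the work surface. World frame = base frame: x ahead of the robot, y to its left, z up, the work surface at z = 0. Lengths are in m, angles in rad, forces in N, time in s.
With the tool pointing down it reaches from about 0.325 to 1 m from the base axis. Payload 5.1 kg.
Tool frame: the origin (TCP) lies between the finger pads; the fingertips stand 22 mm ahead of it and the grasp point (between the pads) lies 3 mm ahead of it; z points along the fingers, y is the line along which they close (so a half turn about z gives the same grasp; the last joint's range is limited). The gripper opens to 85 mm and grips with 20 to 120 N. Pads are 22 mm wide; open, the fingers measure 114 mm over their backs; the gripper's body (76 mm by 85 mm) begins 54 mm behind the grasp point. The pads swing forward as they close: fully open they stand 13 mm farther back than shut.
Start: joints at [-1.402, 0.124, 1.65, -0, 1.367, -0.083], TCP at [0.162, -0.629, 0.253] pointing down, gripper open.
Joint ranges: [-2.61, 2.61], [-1.02, 2.33], [0.03, 2.71], [-1.35, 4.49], [0.32, 2.68], [-2.91, 2.91]. Speed limits (rad/s): [2.57, 2.57, 3.14, 3.14, 3.14, 3.14].

INTERFACE

Orientations are given as a rotation vector (axis times angle).
In Python, from station import ctrl, imaging gives the robot as it stands. The module is installed in compiled form; this text tells all that it offers.
- The arm moves only by the tool send_rows, never from a script. Its argument "motion" is a list of rows, each a list of 5 numbers: the opening, from -1 (shut) to 1 (fully open), so that 0 is half open, then the shift along the tool's x, y, z in cm, then the turn about the tool's z in degrees. A call has 1 to 8 rows; each row is the pose to reach, as a shift and turn from the pose commanded when the call began, along the tool's axes at that moment; what a row does not reach only later rows make up. A row lasts 1/12 s, in which the tool goes at most 41.7 mm and 7.16 degrees, less where a joint would pass 70% of its speed; a pose out of reach is approached as far as the arm can. A call with a gripper value outside its range is refused whole. The fingers move at their own pace and stop on an object; the grip force is fixed at half the most. Time passes only in rows, so rows that repeat a pose let the fingers close. It gives the time, the measured TCP pose, the force, the opening and the grip force at its end, in the units of the state.
- ctrl.get_state(): the state, without advancing time (a new reading comes with each control period).
- imaging.snapshot(name): name is "side" or "top" or "wrist"; returns a dict with "frame" (420x560x3 uint8, blue, green, red), "depth" (420x560 float32, m along the optical axis (not along the pixel's ray), 0 where there is no reading), "camera_matrix" (3x3 intrinsics, pixels), "dist_coeffs" ([k1, k2, p1, p2, k3] as OpenCV has them; the pictures are not rectified), "R" (3x3) and "t" (3): a world point X has camera coordinates R X + t; the wrist camera has in their place "T_tool_cam" (4x4, takes a point from camera to tool coordinates, whose origin is the TCP and whose axes are the flange's). Camera axes: x right, y down, z forward; pixel columns grow to the right and rows downward; lengths in m; the calibration is good to about 2 mm. A picture is of the moment at which its call begins: read the wrist's pose just before it.
- ctrl.job_done(): hands the job in; it is judged then, once.
The state is a dict: "time": time; "q": joint angles; "dq": joint speeds; "tau": joint torques, N m; "tool_pos": TCP position; "eef_rot": TCP orientation; "ft_force": force on the tool from outside, world axes, zero at the start; "wrist_torque": the same for the moment, N m; "width": finger opening in m; "grasp_force": force on a finger pad.
Only numpy, scipy, OpenCV 4.12 (cv2) and the standard library are available. Lean on these libraries where they do the work, as an engineer would, in place of code of your own. Each camera call takes 0.05 s, during which the arm holds its last target. There are 200 camera calls.

TASK

Fit the battery pack that has the flat tongue into the open bay of the cherry wood watch winder: with the pack clearly tilted, tail up, hook the tongue under the metal lip, then swing the tail down, keeping hold until it is down, so that the pack lies flat on the bay floor with its tongue under the lip. Let go of it, and leave the square-ended pack without a tongue where it is.

Things in the scene. Friction and masses are not known exactly. Their poses are not given: they have to be found in the camera images.
- pack_grip (a point): Grip point of the right pack: loose grey plastic, 0.13-0.25 kg, flat on the worktop. Block 90 mm long (x), 44 wide, 20 high, a tongue on its -x end; on the block's middle an upright grip 40 long (x), 12 thick (y), 42 tall: pinch it along y. This point is in that grip, 44 above the pack's underside, 24 above the block's top, 45 from the tail (+x) end, 75 from the tongue's tip. z up.
- pack_tip (a point): Tip of the right pack's tongue: middle of its end face, 4 mm above the pack's underside. The flat tongue is 30 mm long, 30 wide, 8 thick, level with the underside, and points to -x; pack and tongue are 120 long. Axes as the grip point's. In the bay the tip may rest anywhere from the end wall to 14 mm short of it. Tilt the pack 15 to 20 degrees, tail up, to enter.
- bay (a point): Centre of the bay floor in the fixed cherry case, 30 mm above the worktop; x runs from lip end to tail end, z up. Bay x -67 to 67, y -32 to 32 mm, walls 18 high all round. At -x an aluminium lip as wide as the bay overhangs x -67 to -45, underside 22, top 28 above the floor. Pack x and bay x agree when fitted. Two cushioned wells, tops 50 above the floor, lie 120 to -y, x -45 and 45.
- spare_grip (a point): Grip point of the other pack, to be left alone: the same loose grey block and upright grip, but square at both ends, no tongue. The point is 44 mm above its underside, at the middle of its 90 mm length; x along its length, z up.
There are look-alikes about, which are no part of the job. Leave any orange or yellow look-alike of the part that bears pack_grip alone.

How it is judged:
On the way, in this order (a step that is already met when the one before it is completed fails the run):
1. the tongue's tip is under the lip while the pack is tilted, its tail raised (more than 6 degrees) (x of pack_tip in the frame of bay between -0.072 and -0.048 m and z of pack_tip in the frame of bay between -0.003 and 0.02 m and y of pack_tip in the frame of bay between -0.02 and 0.02 m and angle between pack_grip's own z axis and vertical above 0.105 rad), for 0.1 s.
2. the tail has been swung down (tilt under 5 degrees) with the tongue under the lip and the pack still held or pressed by the fingers (x of pack_tip in the frame of bay between -0.072 and -0.048 m and z of pack_tip in the frame of bay between -0.003 and 0.02 m and y of pack_tip in the frame of bay between -0.02 and 0.02 m and angle between pack_grip's own z axis and vertical below 0.087 rad and contact force between the fingers and pack above 0.5 N), for 0.05 s.
At the end, for the whole second after the job is handed in: The pack lies at rest and flat in the bay (tilt under 4 degrees, height within 6 mm, within 14 mm of the bay's middle sideways and 14 degrees of its direction), its tongue's tip at least 3 mm under the lip (x of pack_tip in the frame of bay between -0.072 and -0.048 m and z of pack_tip in the frame of bay between -0.003 and 0.02 m and y of pack_tip in the frame of bay between -0.02 and 0.02 m and z of pack_grip in the frame of bay between 0.038 and 0.05 m and y of pack_grip in the frame of bay between -0.014 and 0.014 m and angle between pack_grip's own z axis and vertical below 0.07 rad and angle between the x axis of pack_grip and the x axis of bay, either way round below 0.25 rad and linear speed of pack below 0.02 m/s); the robot touches nothing.
It fails at once if the square-ended pack without a tongue is moved more than 40 mm (distance of spare_grip from where it was at the start of the episode above 0.04 m).
It also fails if it takes over 38 s, if anything falls off the work surface, if the arm or the gripper's body presses on something with over 40 N, if the wrist force passes 120 N, or if a joint passes its speed limit or range.

## Working session

There is one attempt and no reset: what is moved stays moved. The work goes in short steps, Python scripts to look and compute and a tool call to move; the robot and the scene stay as the last step left them, time stands still between calls to the robot, and variables do not carry over. Pictures are saved under pics/ and viewed, at most 10 in all, crops included, and the job is handed in when it is done.

Besides the shell and the picture viewer there is one more tool, called as name(argument=value, ...), one argument or row to a line, values as JSON. send_rows: Moves the arm, as the interface text tells. Its arguments: {"type":"object","properties":{"motion":{"type":"array"}},"required":["motion"]}

```bash
mkdir -p pics
cat > h.py <<'E'
import numpy as np, cv2
from station import ctrl, imaging
from scipy.spatial.transform import Rotation as Rn
def snap(n):
    s=ctrl.get_state(); d=imaging.snapshot(n)
    if 'R' in d: R,t=np.array(d['R']),np.array(d['t']); d['Rc'],d['C']=R.T,-R.T@t
    else:
        T=np.array(d['T_tool_cam']); Rt=Rn.from_rotvec(s['eef_rot']).as_matrix()
        d['Rc']=Rt@T[:3,:3]; d['C']=Rt@T[:3,3]+np.array(s['tool_pos'])
    return d
def rays(d,uv):
    p=cv2.undistortPoints(np.array(uv,float).reshape(-1,1,2),np.array(d['camera_matrix']),np.array(d['dist_coeffs'])).reshape(-1,2)
    return np.c_[p,np.ones(len(p))]
def onplane(d,uv,z):
    r=rays(d,uv)@d['Rc'].T
    return d['C']+r*((z-d['C'][2])/r[:,2])[:,None]
def cloud(d):
    h,w=d['depth'].shape; v,u=np.mgrid[:h,:w]
    r=rays(d,np.c_[u.ravel(),v.ravel()])*d['depth'].reshape(-1,1)
    P=r@d['Rc'].T+d['C']; P[d['depth'].ravel()==0]=np.nan
    return P.reshape(h,w,3)
E
python3 - <<'E'
from h import *
s=ctrl.get_state(); print(s['time'],s['tool_pos'],s['eef_rot'],s['width'])
for n in('top','side','wrist'):
    d=snap(n); cv2.imwrite(f'pics/{n}0.png',d['frame']); print(n,d['C'],(d['depth']>0).mean())
    np.save(f'{n}0.npy',cloud(d))
E
```

```text
0.0 [ 0.16182072 -0.62893266  0.25206014] [-3.11461980e+00 -3.94244082e-01  1.23818255e-04] 0.08507713732965873
top [0.2669898  0.22367283 1.09325712] 0.9960034013605442
side [-0.26154799  0.83395887  0.87404274] 0.9958460884353741
wrist [ 0.23322746 -0.61183849  0.37274085] 0.9959948979591837
```

View pics/top0.png

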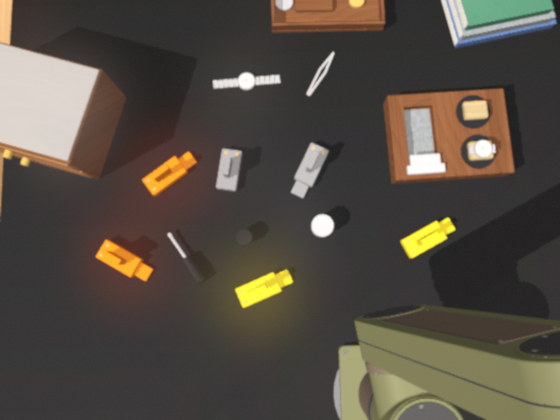

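View pics/side0.png

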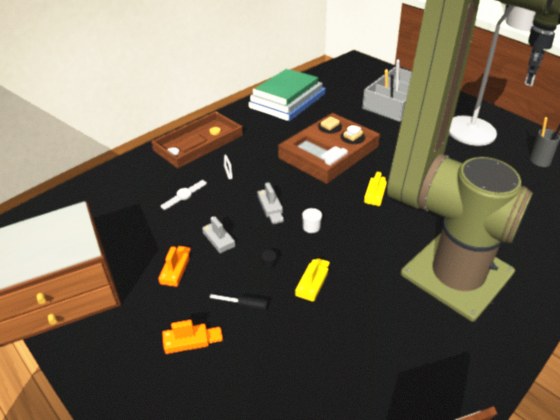

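The top view shows the tongued pack at (310,170) with its tongue at (300,190), and the spare at (229,169). The case is at (450,135), its bay at (420,135) and the lip at (426,163), facing the robot. Next I measure them.

Run:
```python
from h import *
P=np.load('top0.npy'); im=cv2.imread('pics/top0.png'); 
for u,v in[(310,170),(300,190),(420,125),(426,163),(395,120),(450,110),(345,170)]: print((u,v),im[v,u],P[v,u].round(3))
def rect(m,zp):
    r=cv2.minAreaRect(P[m][:,:2].astype(np.float32)*1000); print(r,m.sum(),np.median(P[m],0).round(4)); return r
x,y,z=P[...,0],P[...,1],P[...,2]
U,V=np.meshgrid(np.arange(560),np.arange(420))
hsv=cv2.cvtColor(im,cv2.COLOR_BGR2HSV); S,Vv=hsv[...,1],hsv[...,2]
pk=(U>285)&(U<335)&(V>138)&(V<202)&(Vv>50)
for lo,hi in((.004,.013),(.015,.026),(.04,.075)): rect(pk&(z>lo)&(z<hi),0)
case=(U>380)&(U<520)&(V>85)&(V<190)
print('case top');rect(case&(z>.043)&(z<.053),0)
print('lip');rect(case&(U<450)&(z>.053)&(z<.07),0)
print('floor');rect(case&(U<445)&(z>.026)&(z<.035),0)
big=cv2.resize(im[80:210,280:530],None,fx=3.1,fy=3.1,interpolation=cv2.INTER_CUBIC); cv2.imwrite('pics/c1.png',big)
```

```text
(310, 170) [140 140 143] [0.481 0.153 0.046]
(300, 190) [198 199 202] [0.445 0.174 0.004]
(420, 125) [200 201 199] [ 0.581 -0.097  0.03 ]
(426, 163) [251 253 255] [ 0.488 -0.096  0.058]
(395, 120) [ 72 110 168] [ 0.587 -0.036  0.05 ]
(450, 110) [ 74 113 173] [ 0.608 -0.16   0.048]
(345, 170) [55 56 55] [0.489 0.071 0.   ]
((492.46441650390625, 150.18792724609375), (108.19277954101562, 137.12449645996094), 88.86038970947266) 215 [0.4509 0.1742 0.0074]
((501.17498779296875, 148.71578979492188), (43.979610443115234, 90.37796783447266), 63.057151794433594) 650 [0.4974 0.1496 0.0196]
((501.0716857910156, 148.6154327392578), (11.979738235473633, 40.3489990234375), 63.97072219848633) 118 [0.4997 0.1492 0.0614]
case top
((556.3364868164062, -156.7381591796875), (192.1697998046875, 264.09307861328125), 2.2147634029388428) 6542 [ 0.5589 -0.1637  0.048 ]
lip
((529.1443481445312, -114.69974517822266), (94.6470947265625, 194.1126251220703), 59.87361145019531) 634 [ 0.4858 -0.0945  0.058 ]
floor
((550.7173461914062, -77.30445861816406), (187.39010620117188, 103.88449096679688), 3.183326482772827) 1337 [ 0.5653 -0.0927  0.0303]
```

View pics/c1.png

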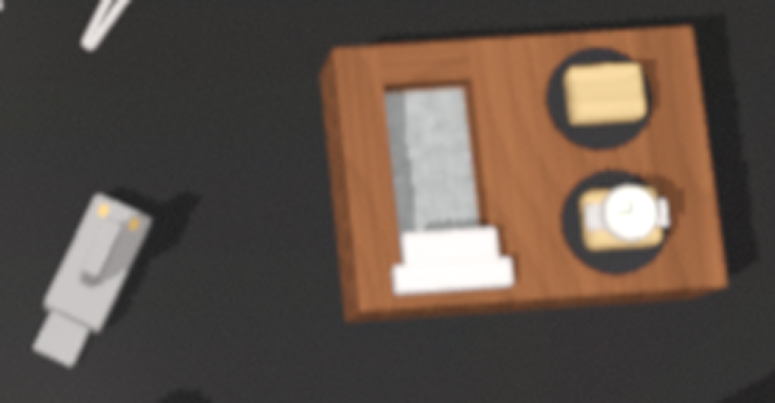

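Run:
```python
from h import *
P=np.load('top0.npy'); im=cv2.imread('pics/top0.png'); z=P[...,2]
hsv=cv2.cvtColor(im,cv2.COLOR_BGR2HSV); S=hsv[...,1]
U,V=np.meshgrid(np.arange(560),np.arange(420)); roi=(U>395)&(U<452)&(V>95)&(V<182)
def go(n,m):
    m=cv2.morphologyEx(m.astype(np.uint8),cv2.MORPH_OPEN,np.ones((3,3)))>0
    Q=P[m]; print(n,m.sum(),cv2.minAreaRect(Q[:,:2].astype(np.float32)*1000),cv2.boxPoints(cv2.minAreaRect(Q[:,:2].astype(np.float32)*1000)).round(0).tolist(),np.median(Q[:,2]).round(4))
go('lip',roi&(abs(z-.058)<.003)&(S<80))
go('raised',roi&(z>.0615)&(S<80)); 
go('floor',roi&(abs(z-.03)<.003))
for v in range(148,178,2): print(v,P[v,424].round(4),P[v,440].round(4))
C=(U>380)&(U<520)&(V>80)&(V<190)&(abs(z-.048)<.0025)
go('case',C)
for v in (110,125,140): # across y
    r=[(u,P[v,u].round(3).tolist()) for u in range(396,446)]; zz=[q[1][2] for q in r]
    i=[k for k in range(len(zz)) if zz[k]<.042]; print(v,r[i[0]],r[i[-1]])
for u in(412,420,428):
    r=[(v,P[v,u].round(3).tolist()) for v in range(98,130)]; i=[k for k in r if k[1][2]<.042]; print(i[0])
```

```text
lip 352 ((488.5147399902344, -95.29387664794922), (39.396507263183594, 79.9293441772461), 1.9633548259735107) [[467.0, -56.0], [470.0, -136.0], [510.0, -135.0], [507.0, -55.0]] 0.0581
raised 0 ((0.0, 0.0), (0.0, 0.0), 0.0) [[0.0, 0.0], [0.0, 0.0], [0.0, 0.0], [0.0, 0.0]] nan
floor 795 ((567.6192016601562, -94.31466674804688), (104.04741668701172, 59.70471954345703), 2.5907201766967773) [[514.0, -67.0], [517.0, -126.0], [621.0, -122.0], [618.0, -62.0]] 0.03
148 [ 0.5274 -0.1014  0.033 ] [ 0.5233 -0.1324  0.0467]
150 [ 0.5234 -0.1017  0.0309] [ 0.518  -0.1308  0.0504]
152 [ 0.5185 -0.101   0.0325] [ 0.5148 -0.1324  0.0449]
154 [ 0.5077 -0.0924  0.0595] [ 0.5105 -0.1322  0.0445]
156 [ 0.5045 -0.0937  0.0543] [ 0.5048 -0.1301  0.0497]
158 [ 0.4996 -0.0927  0.0567] [ 0.5003 -0.1296  0.0502]
160 [ 0.494  -0.0908  0.0622] [ 0.4935 -0.1257  0.0609]
162 [ 0.4903 -0.0914  0.0592] [ 0.4897 -0.1264  0.0581]
164 [ 0.4863 -0.0917  0.0574] [ 0.4851 -0.1257  0.0591]
166 [ 0.4814 -0.0906  0.0599] [ 0.4814 -0.1265  0.0559]
168 [ 0.4775 -0.0911  0.0573] [ 0.477  -0.1262  0.056 ]
170 [ 0.4732 -0.0909  0.0572] [ 0.4717 -0.1243  0.0607]
172 [ 0.4695 -0.0916  0.0539] [ 0.4695 -0.1277  0.0497]
174 [ 0.4669 -0.0942  0.0443] [ 0.4647 -0.1267  0.0519]
176 [ 0.4623 -0.0937  0.0451] [ 0.461  -0.1277  0.0479]
case 2472 ((555.78369140625, -157.09999084472656), (188.88783264160156, 261.0724792480469), 2.824789047241211) [[455.0, -31.0], [468.0, -292.0], [657.0, -283.0], [644.0, -22.0]] 0.0479
110 (404, [0.617, -0.063, 0.028]) (431, [0.613, -0.121, 0.037])
125 (406, [0.581, -0.065, 0.03]) (433, [0.578, -0.123, 0.039])
140 (407, [0.547, -0.065, 0.032]) (435, [0.543, -0.125, 0.04])
(108, [0.618, -0.079, 0.037])
(108, [0.62, -0.099, 0.03])
(106, [0.621, -0.114, 0.04])
  return _methods._mean(a, axis=axis, dtype=dtype,
  ret = ret.dtype.type(ret / rcount)
```

```bash
cat >> h.py <<'E'
def delta(x,y,z,yaw):
    """shift (cm, tool axes) and turn (deg) from present pose to TCP target with tool x at yaw (deg)"""
    s=ctrl.get_state(); R=Rn.from_rotvec(s['eef_rot']).as_matrix()
    d=R.T@(np.array([x,y,z])-s['tool_pos'])*100
    cur=np.degrees(np.arctan2(R[1,0],R[0,0])); print('t',round(s['time'],2),'pos',np.round(s['tool_pos'],4),'yaw',round(cur,2),'F',np.round(s['ft_force'],1),'w',round(s['width'],4),'grip',round(float(s['grasp_force']),1),'tilt z',R[:,2].round(3))
    print('-> shift',d.round(2),'turn',round((cur-yaw+180)%360-180,2))
BAY=np.array([.554,-.095,.030]); BYAW=2.7
def bay(gx,gz,gy=0):
    """TCP target (grasp point is 3 mm ahead) for grasp point at bay coordinates, m"""
    c,s=np.cos(np.radians(BYAW)),np.sin(np.radians(BYAW))
    delta(BAY[0]+c*gx-s*gy,BAY[1]+s*gx+c*gy,BAY[2]+gz+.003,BYAW)
E
python3 -c "
from h import *
delta(.501,.1486,.20,-26.7)"
```

```text
t 0.15 pos [ 0.1618 -0.6291  0.2523] yaw 14.43 F [-0.4 -0.2  0.3] w 0.0851 grip 0.0 tilt z [-0.     0.002 -1.   ]
-> shift [ 52.22 -66.86   5.35] turn 41.13
```

send_rows(
  motion=[
    [1, 3.1, -4.0, 0.3, 6],
    [1, 6.2, -8, 0.6, 12],
    [1, 9, -11.5, 0.9, 18],
    [1, 11.8, -15, 1.2, 24],
    [1, 14.6, -18.6, 1.5, 30],
    [1, 17, -22, 1.8, 36],
    [1, 19.5, -25, 2, 41],
    [1, 19.5, -25, 2, 41],
  ],
)

```text
time: 0.82
tool_pos: [0.289, -0.3356, 0.2325]
eef_rot: [-3.055, 0.724, 0.0]
ft_force: [-0.1, -0.2, -0.6]
width: 0.085
grasp_force: 0.0
```

```bash
python3 -c "
from h import *
delta(.501,.1486,.20,-26.7)"
```

```text
t 0.82 pos [ 0.289  -0.3356  0.2325] yaw -26.67 F [-0.1 -0.2 -0.6] w 0.085 grip 0.0 tilt z [ 0.     0.001 -1.   ]
-> shift [ -2.79 -52.78   3.32] turn 0.03
```

Good. I now go straight on towards a point above the pack.

send_rows(
  motion=[
    [1, -0.2, -3.8, 0.3, 0],
    [1, -0.4, -7.6, 0.6, 0],
    [1, -0.6, -11.4, 0.9, 0],
    [1, -0.8, -15.2, 1.2, 0],
    [1, -1, -19, 1.5, 0],
    [1, -1.2, -22.8, 1.8, 0],
    [1, -1.4, -26.6, 2.0, 0],
    [1, -1.6, -30, 2.0, 0],
  ],
)

```text
time: 1.48
tool_pos: [0.4083, -0.0611, 0.2127]
eef_rot: [-3.058, 0.721, 0.001]
ft_force: [0.9, -0.7, -0.1]
width: 0.0853
grasp_force: 0.0
```

send_rows(
  motion=[
    [1, -0.2, -3.8, 0.2, 0],
    [1, -0.4, -7.6, 0.4, 0],
    [1, -0.6, -11.4, 0.6, 0],
    [1, -0.8, -15.2, 0.8, 0],
    [1, -1, -19, 1.0, 0],
    [1, -1.2, -22.7, 1.3, 0],
    [1, -1.2, -22.7, 1.3, 0],
    [1, -1.2, -22.7, 1.3, 0],
  ],
)

```text
time: 2.15
tool_pos: [0.499, 0.1465, 0.1995]
eef_rot: [3.058, -0.717, -0.003]
ft_force: [0.5, -0.5, -0.2]
width: 0.0855
grasp_force: 0.0
```

Run:
```python
from h import *
delta(.501,.1486,.051,-26.7)
d=snap('wrist'); P=cloud(d); cv2.imwrite('pics/w1.png',d['frame'])
def near(m): return cv2.minAreaRect(P[m][:,:2].astype(np.float32)*1000),m.sum()
m=np.hypot(P[...,0]-.5,P[...,1]-.149)<.06
print(near(m&(abs(P[...,2]-.062)<.003)),near(m&(abs(P[...,2]-.02)<.003)))
```

```text
t 2.15 pos [0.499  0.1465 0.1995] yaw -26.39 F [ 0.5 -0.5 -0.2] w 0.0855 grip 0.0 tilt z [-0.002 -0.001 -1.   ]
-> shift [ 0.1  -0.3  14.85] turn 0.31
(((499.37249755859375, 148.07684326171875), (11.047948837280273, 39.8538818359375), 63.55613708496094), np.int64(558)) (((499.3675231933594, 148.3855743408203), (43.98863220214844, 90.15266418457031), 63.143699645996094), np.int64(2873))
```

Top and wrist views agree within 2 mm, so I descend and close.

send_rows(
  motion=[
    [1, 0, -0.2, 3.8, 0.5],
    [1, 0, -0.2, 7.6, 0.5],
    [1, 0, -0.2, 11, 0.5],
    [1, 0, -0.2, 13.5, 0.5],
    [1, 0, -0.2, 14.8, 0.5],
    [1, 0, -0.2, 14.8, 0.5],
    [0, 0, -0.2, 14.8, 0.5],
    [-1, 0, -0.2, 14.8, 0.5],
  ],
)

```text
time: 2.87
tool_pos: [0.5011, 0.1462, 0.0539]
eef_rot: [-3.053, 0.737, -0.004]
ft_force: [0.1, 0.1, 0.3]
width: 0.0634
grasp_force: 0.0
```

send_rows(
  motion=[
    [-1, 0, 0, 0, 0],
    [-1, 0, 0, 0, 0],
    [-1, 0, 0, 0, 0],
    [-1, 0, 0, 0, 0],
    [-1, 0, 0, 0, 0],
    [-1, 0, 0, 0, 0],
  ],
)

```text
time: 3.37
tool_pos: [0.5006, 0.147, 0.0531]
eef_rot: [-3.054, 0.735, -0.002]
ft_force: [-0.5, -0.2, 4.2]
width: 0.0112
grasp_force: 61.8
```

send_rows(
  motion=[
    [-1, 0, 0, -3, 0],
    [-1, 0, 0, -6, 0],
    [-1, 0, 0, -9, 0],
    [-1, 0, 0, -11, 0],
    [-1, 0, 0, -11, 0],
  ],
)

```text
time: 3.78
tool_pos: [0.5028, 0.1474, 0.1673]
eef_rot: [-3.051, 0.734, -0.013]
ft_force: [0.5, 0.6, -1.9]
width: 0.0109
grasp_force: 60.9
```

Run:
```python
from h import *
bay(-.087-.040,.13)
for n in('top','side'):
    d=snap(n); np.save(n+'1.npy',cloud(d)); cv2.imwrite(f'pics/{n}1.png',d['frame'])
im=cv2.imread('pics/side1.png'); cv2.imwrite('pics/c2.png',cv2.resize(im[120:260,200:400],None,fx=3.5,fy=3.5))
```

```text
t 3.78 pos [0.5028 0.1474 0.1673] yaw -27.06 F [ 0.5  0.6 -1.9] w 0.0109 grip 60.9 tilt z [ 0.009  0.002 -1.   ]
-> shift [ 4.56 25.56  0.32] turn -29.76
```

View pics/c2.png

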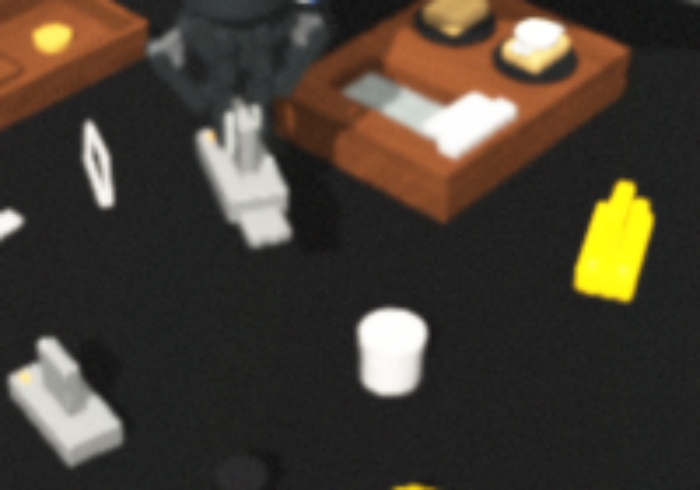

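The pack is held, level, with its tongue towards the robot. I carry it in front of the lip with its tail just over the lip's outer edge.

send_rows(
  motion=[
    [-1, 0.6, 3.6, 0, -4.5],
    [-1, 1.2, 7.2, 0, -9],
    [-1, 1.9, 10.8, 0, -13.5],
    [-1, 2.6, 14.4, 0, -18],
    [-1, 3.2, 18, 0, -22.5],
    [-1, 3.8, 21.6, 0, -27],
    [-1, 4.5, 25.5, 0.3, -29.8],
    [-1, 4.5, 25.5, 0.3, -29.8],
  ],
)

```text
time: 4.55
tool_pos: [0.4205, -0.1051, 0.1557]
eef_rot: [3.14, 0.066, -0.01]
ft_force: [0.4, 0.6, -2.5]
width: 0.0108
grasp_force: 61.1
```

send_rows(
  motion=[
    [-1, 0, 0, 0, 0],
    [-1, 0, 0, 2, 0],
    [-1, 0, 0, 3, 0],
    [-1, 0, 0, 3.5, 0],
    [-1, 0, 0, 3.5, 0],
  ],
)

```text
time: 4.97
tool_pos: [0.4225, -0.0991, 0.1215]
eef_rot: [-3.138, -0.077, 0.008]
ft_force: [-0.6, -0.4, -1.6]
width: 0.0115
grasp_force: 61.1
```

```bash
cat >> h.py <<'E'
def packline(d,c,y0=None):
    """pack's block top / tongue profile in bay axes around bay-x c: prints binned heights from the cloud, |y|<0.02"""
    P=cloud(d) if isinstance(d,dict) else d
    a=np.radians(BYAW); Q=(P-BAY)@np.array([[np.cos(a),-np.sin(a),0],[np.sin(a),np.cos(a),0],[0,0,1]]); return Q
E
python3 - <<'E'
from h import *
bay(-.127,.078)
for n in('top','side'):
    d=snap(n); cv2.imwrite(f'pics/{n}2.png',d['frame']); Q=packline(d,0); np.save(n+'2.npy',Q)
im=cv2.imread('pics/side2.png'); cv2.imwrite('pics/c3.png',cv2.resize(im[100:240,260:460],None,fx=3.5,fy=3.5))
# side points on the +y face of the pack
m=(Q[...,0]>-.22)&(Q[...,0]<-.06)&(Q[...,2]>.033)&(Q[...,2]<.075)&(Q[...,1]>-.03)&(Q[...,1]<.06)
for x in np.arange(-.21,-.06,.01):
    k=m&(abs(Q[...,0]-x)<.005)
    if k.sum()>3: print(round(x,3),k.sum(),Q[k][:,2].min().round(4),Q[k][:,2].max().round(4),Q[k][:,1].min().round(3),Q[k][:,1].max().round(3))
E
```

```text
t 4.97 pos [ 0.4225 -0.0991  0.1215] yaw 2.82 F [-0.6 -0.4 -1.6] w 0.0115 grip 61.1 tilt z [-0.005  0.002 -1.   ]
-> shift [0.46 0.22 1.05] turn 0.12
-0.21 18 0.0389 0.0481 -0.013 0.017
-0.2 31 0.04 0.0498 -0.011 0.02
-0.19 28 0.042 0.0499 -0.009 0.022
-0.18 65 0.0392 0.0616 -0.017 0.028
-0.17 53 0.0377 0.0615 -0.018 0.028
-0.16 49 0.0385 0.0616 -0.019 0.027
-0.15 61 0.0417 0.0741 -0.018 0.03
-0.14 45 0.0408 0.074 -0.015 0.029
-0.13 40 0.0394 0.0741 0.004 0.03
-0.12 34 0.0418 0.0658 0.006 0.029
-0.11 30 0.0402 0.0704 0.007 0.028
-0.1 43 0.0399 0.0606 -0.011 0.03
-0.09 35 0.0381 0.0614 -0.016 0.03
```

View pics/c3.png

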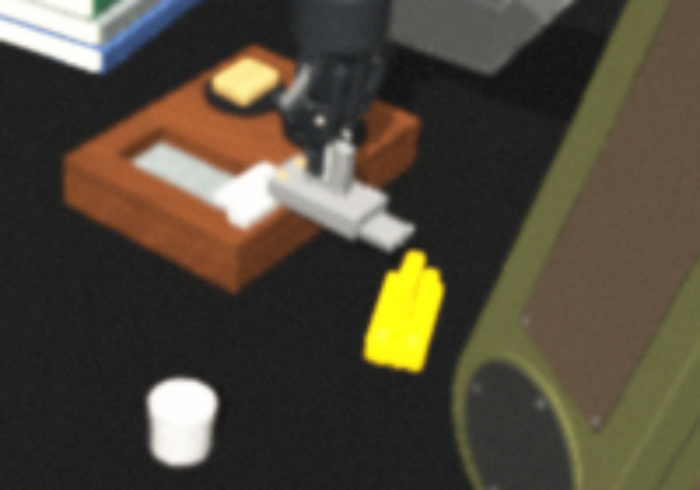

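Run:
```python
from h import *
P=np.load('top0.npy'); im=cv2.imread('pics/top0.png'); m=(im[...,0]<80)&(im[...,1]>120)&(im[...,2]>120)
m[:,:395]=0; m[:200]=0
Q=packline(P,0)[m]; print(len(Q),Q.min(0).round(3),Q.max(0).round(3))
for y in np.arange(-.1,.05,.01):
    k=abs(Q[:,1]-y)<.005
    if k.any(): print(y.round(2),Q[k,0].max().round(3),Q[k,2].max().round(3))
```

```text
1108 [nan nan nan] [nan nan nan]
-0.07 -0.206 -0.033
-0.06 -0.185 -0.019
-0.05 -0.18 -0.018
-0.04 -0.182 -0.009
-0.03 -0.185 -0.005
-0.02 -0.187 -0.007
-0.01 -0.19 0.031
-0.0 -0.193 0.036
0.01 -0.199 0.035
0.02 -0.203 0.034
0.03 -0.208 0.035
0.04 -0.212 -0.005
0.05 -0.216 -0.005
```

A yellow look-alike lies under the tongue's path here. I'll tilt over the case's free -y edge instead, with the tongue pointing to -y.

send_rows(
  motion=[
    [-1, 0, 0, -3, 0],
    [-1, 0, 0, -6, 0],
    [-1, 1, 0, -9, 0],
    [-1, 4, 1, -9, -7],
    [-1, 8, 2, -9, -14],
    [-1, 11, 4, -9, -21],
    [-1, 13, 7, -9, -28],
    [-1, 13, 10, -9, -35],
  ],
)

```text
time: 5.73
tool_pos: [0.5626, -0.1946, 0.2154]
eef_rot: [2.966, 1.029, 0.005]
ft_force: [-0.7, -0.2, -1.3]
width: 0.0112
grasp_force: 61.1
```

```bash
sed -i 's/def bay(gx,gz,gy=0)/def bay(gx,gz,gy=0,dyaw=0)/; s/+.003,BYAW)$/+.003,BYAW+dyaw)/' h.py; python3 -c "
from h import *
bay(0,.13,-.234,90); print(np.round(ctrl.get_state()['q'],2))"
```

```text
t 5.73 pos [ 0.5626 -0.1946  0.2154] yaw 38.28 F [-0.7 -0.2 -1.3] w 0.0112 grip 61.1 tilt z [ 0.003 -0.001 -1.   ]
-> shift [-8.13 10.66  5.25] turn -54.42
[-0.42  0.03  1.82  0.    1.29  0.48]
```

send_rows(
  motion=[
    [-1, -1, 1.3, 0, -7],
    [-1, -2, 2.6, 0, -14],
    [-1, -3, 4, 0, -21],
    [-1, -4.2, 5.5, 0, -28],
    [-1, -5.5, 7.2, 0, -35],
    [-1, -6.8, 8.9, 0, -42],
    [-1, -8.1, 10.7, 0, -49],
    [-1, -8.1, 10.7, 1, -54.4],
  ],
)

```text
time: 6.4
tool_pos: [0.5617, -0.3327, 0.2079]
eef_rot: [2.171, 2.261, -0.001]
ft_force: [0.4, 0.6, -1.0]
width: 0.011
grasp_force: 61.1
```

send_rows(
  motion=[
    [-1, 0, 0, 2, 0],
    [-1, 0, 0, 5, 0],
    [-1, 0, 0, 8, 0],
    [-1, 0, 0, 9.5, 0],
    [-1, 0, 0, 9.5, 0],
    [-1, 0, 0, 9.5, 0],
  ],
)

```text
time: 6.9
tool_pos: [0.5602, -0.3282, 0.1091]
eef_rot: [-2.178, -2.262, 0.0]
ft_force: [0.2, -0.4, -1.7]
width: 0.0112
grasp_force: 60.9
```

Run:
```python
from h import *
bay(0,.068,-.234,90)
for n in('top','side'):
    d=snap(n); cv2.imwrite(f'pics/{n}3.png',d['frame']); Q=packline(d,0)
    for y in np.arange(-.32,-.16,.01):
        k=(abs(Q[...,1]-y)<.005)&(abs(Q[...,0])<.022)&(Q[...,2]<.06)&(Q[...,2]>-.025)
        if k.sum()>3: print(n,round(y,3),k.sum(),np.percentile(Q[k][:,2],[5,50,98]).round(4),Q[k][:,0].min().round(3),Q[k][:,0].max().round(3))
```

```text
t 6.9 pos [ 0.5602 -0.3282  0.1091] yaw 92.16 F [ 0.2 -0.4 -1.7] w 0.0112 grip 60.9 tilt z [-0.001  0.001 -1.   ]
-> shift [-0.07  0.48  0.81] turn -0.54
top -0.29 9 [0.033  0.0345 0.0362] -0.009 -0.005
top -0.25 9 [0.0436 0.0457 0.0475] -0.021 -0.017
top -0.24 11 [0.043  0.0463 0.0495] -0.021 0.018
top -0.23 41 [0.0425 0.0459 0.0517] -0.022 0.019
top -0.22 72 [0.0435 0.0465 0.0591] -0.021 0.018
top -0.21 90 [0.0428 0.0456 0.0567] -0.022 0.018
top -0.2 85 [0.0435 0.0461 0.0501] -0.022 0.018
top -0.19 164 [0.0159 0.0326 0.0482] -0.022 0.021
top -0.18 90 [0.0153 0.018  0.0212] -0.022 0.022
top -0.17 86 [0.0148 0.0176 0.0218] -0.022 0.022
side -0.31 9 [0.0309 0.0327 0.0365] -0.018 0.013
side -0.3 12 [0.0034 0.0346 0.0368] -0.019 0.017
side -0.28 5 [-0.0113  0.0422  0.0476] -0.022 0.017
side -0.27 8 [0.0424 0.0471 0.0497] -0.02 -0.006
side -0.26 10 [0.0451 0.0478 0.052 ] -0.021 -0.004
side -0.25 12 [0.0445 0.0478 0.0507] -0.021 -0.007
side -0.24 7 [0.0446 0.0464 0.0481] -0.021 -0.008
side -0.23 13 [0.0441 0.047  0.0588] -0.02 0.018
side -0.22 25 [0.045  0.0492 0.0577] -0.022 0.016
side -0.21 15 [0.0456 0.0484 0.0585] -0.021 0.019
side -0.2 27 [0.0421 0.0481 0.0509] -0.02 0.019
side -0.19 74 [0.0166 0.0379 0.0497] -0.021 0.021
side -0.18 23 [0.0138 0.018  0.021 ] -0.021 0.021
side -0.17 15 [0.0139 0.0177 0.0205] -0.004 0.021
```

The pack sits as intended: underside 8 mm above the edge, tail overlapping by about 5 mm. I press down to tilt it in the pads.

send_rows(
  motion=[
    [-1, 0, 0, 0.4, -0.5],
    [-1, 0, 0, 0.8, -0.5],
    [-1, -0.1, 0, 0.95, -0.5],
    [-1, -0.2, 0, 1.1, -0.5],
    [-1, -0.3, 0, 1.25, -0.5],
    [-1, -0.4, 0, 1.4, -0.5],
  ],
)

```text
time: 7.5
tool_pos: [0.5602, -0.3327, 0.0953]
eef_rot: [2.17, 2.272, 0.0]
ft_force: [-0.0, 0.9, -2.7]
width: 0.0112
grasp_force: 61.0
```

```bash
cat >> h.py <<'E'
def tilt_side():
    """block-top slope along pack x while tongue points to bay -y"""
    for n in('top','side'):
        d=snap(n); cv2.imwrite(f'pics/{n}_t.png',d['frame']); Q=packline(d,0)
        for sgn in (-1,):
            k=(abs(Q[...,0])<.017)&(abs(Q[...,0])>.009)&(Q[...,1]<-.178)&(Q[...,1]>-.32)&(Q[...,2]>.022)&(Q[...,2]<.075)
            p=Q[k][:,1:]; 
            if len(p)>20:
                c=np.polyfit(p[:,0],p[:,1],1)
                for _ in range(5):
                    r=abs(np.polyval(c,p[:,0])-p[:,1]); c=np.polyfit(*p[r<max(.003,np.median(r))].T,1)
                print(n,len(p),(r<.003).sum(),'tilt',np.degrees(np.arctan(c[0])).round(1))
E
python3 -c "
from h import *
bay(0,.056,-.242,90); tilt_side()"
```

```text
t 7.5 pos [ 0.5602 -0.3327  0.0953] yaw 92.62 F [-0.   0.9 -2.7] w 0.0112 grip 61.0 tilt z [ 0. -0. -1.]
-> shift [-0.42  0.5   0.63] turn -0.08
top 219 117 tilt -2.6
side 98 38 tilt -3.8
```

Run:
```python
from h import *
d=snap('top'); im=d['frame']; Q=packline(d,0)
a=cv2.resize(im[70:210,440:560],None,fx=3.3,fy=3.3); s=snap('side'); 
b=cv2.resize(s['frame'][40:180,330:450],None,fx=3.3,fy=3.3); cv2.imwrite('pics/c4.png',np.hstack([a,b]))
for y in np.arange(-.26,-.18,.005):
    k=(abs(Q[...,1]-y)<.0025)&(abs(Q[...,0])<.017)&(abs(Q[...,0])>.009)
    print(y.round(3),np.percentile(Q[k][:,2],[5,50,95]).round(3) if k.sum()>3 else k.sum())
```

```text
-0.26 0
-0.255 0
-0.25 2
-0.245 1
-0.24 2
-0.235 [0.03  0.033 0.067]
-0.23 [0.031 0.058 0.091]
-0.225 [0.029 0.079 0.125]
-0.22 [0.03  0.116 0.146]
-0.215 [-0.031  0.031  0.034]
-0.21 [0.027 0.032 0.034]
-0.205 [0.03  0.18  0.198]
-0.2 [0.029 0.187 0.201]
-0.195 [0.015 0.024 0.034]
-0.19 [0.015 0.017 0.02 ]
-0.185 [0.015 0.019 0.02 ]
-0.18 [0.017 0.018 0.021]
```

View pics/c4.png

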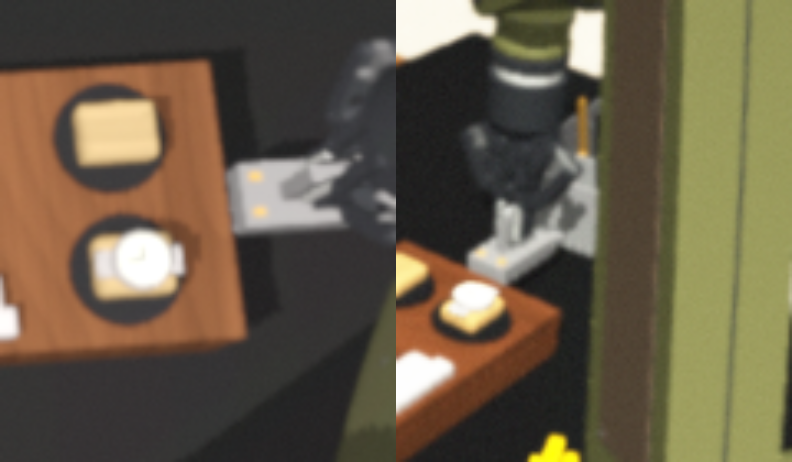

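The tail was just short of the edge and slid down beside it, still level. I lift, shift 13 mm further over and press again.

send_rows(
  motion=[
    [-1, 0, 0, -1.2, 0],
    [-1, 0, 0, -2.2, 0],
    [-1, 0.7, 0, -2.2, 0],
    [-1, 1.3, 0, -2.0, 0],
    [-1, 1.3, 0, -1.2, 0],
    [-1, 1.3, 0, -0.8, 0],
    [-1, 1.3, 0, -0.6, 0],
    [-1, 1.3, 0, -0.45, 0],
  ],
)

```text
time: 8.37
tool_pos: [0.5593, -0.3192, 0.1006]
eef_rot: [-2.168, -2.27, 0.0]
ft_force: [-3.4, 0.6, 9.7]
width: 0.0112
grasp_force: 63.0
```

send_rows(
  motion=[
    [-1, 0, 0, 0.1, 0],
    [-1, 0, 0, 0.2, 0],
    [-1, -0.1, 0, 0.3, 0],
    [-1, -0.2, 0, 0.4, 0],
    [-1, -0.2, 0, 0.4, 0],
  ],
)

```text
time: 8.78
tool_pos: [0.56, -0.3225, 0.0981]
eef_rot: [2.169, 2.272, -0.001]
ft_force: [-3.8, -0.7, 10.9]
width: 0.0113
grasp_force: 63.9
```

```bash
python3 -c "
from h import *
bay(0,.056,-.234,90); tilt_side()"
```

```text
t 8.78 pos [ 0.56   -0.3225  0.0981] yaw 92.64 F [-3.8 -0.7 10.9] w 0.0113 grip 63.9 tilt z [-0.    -0.001 -1.   ]
-> shift [-0.64  0.48  0.91] turn -0.06
top 221 118 tilt 1.7
side 101 32 tilt -2.1
```

Contact at about 11 N and turning has begun. I keep pressing.

send_rows(
  motion=[
    [-1, -0.05, 0, 0.15, 0],
    [-1, -0.1, 0, 0.3, 0],
    [-1, -0.2, 0, 0.45, 0],
    [-1, -0.3, 0, 0.6, 0],
    [-1, -0.4, 0, 0.75, 0],
    [-1, -0.5, 0, 0.9, 0],
    [-1, -0.5, 0, 0.9, 0],
  ],
)

```text
time: 9.47
tool_pos: [0.561, -0.3295, 0.091]
eef_rot: [2.166, 2.268, -0.003]
ft_force: [-5.5, -3.6, 14.0]
width: 0.0112
grasp_force: 67.1
```

```bash
python3 -c "
from h import *
bay(0,.056,-.234,90); tilt_side()
Q=packline(snap('top'),0)
for y in np.arange(-.26,-.17,.005):
    k=(abs(Q[...,1]-y)<.0025)&(abs(Q[...,0])<.019)&(abs(Q[...,0])>.009)
    if k.sum()>3: print(y.round(3),np.percentile(Q[k][:,2],[5,50,95]).round(3))
a=cv2.imread('pics/top_t.png')[70:210,440:560]; b=cv2.imread('pics/side_t.png')[40:180,330:450]
cv2.imwrite('pics/c5.png',cv2.resize(np.hstack([a,b]),None,fx=3.3,fy=3.3))
"
```

```text
t 9.47 pos [ 0.561  -0.3295  0.091 ] yaw 92.65 F [-5.5 -3.6 14. ] w 0.0112 grip 67.1 tilt z [ 0.002 -0.005 -1.   ]
-> shift [0.06 0.41 0.2 ] turn -0.05
top 232 76 tilt 6.7
side 100 24 tilt -20.6
-0.26 [-0.032 -0.027  0.02 ]
-0.255 [-0.034 -0.031 -0.029]
-0.25 [-0.033 -0.027  0.027]
-0.245 [-0.031 -0.029  0.026]
-0.24 [-0.035 -0.031  0.027]
-0.235 [-0.032  0.026  0.031]
-0.23 [-0.03   0.044  0.065]
-0.225 [0.023 0.054 0.094]
-0.22 [0.03  0.108 0.133]
-0.215 [0.026 0.125 0.145]
-0.21 [0.03  0.033 0.036]
-0.205 [0.032 0.036 0.196]
-0.2 [0.036 0.185 0.205]
-0.195 [0.035 0.039 0.207]
-0.19 [0.035 0.038 0.041]
-0.185 [0.017 0.028 0.039]
-0.18 [0.015 0.019 0.025]
-0.175 [0.015 0.017 0.021]
```

View pics/c5.png

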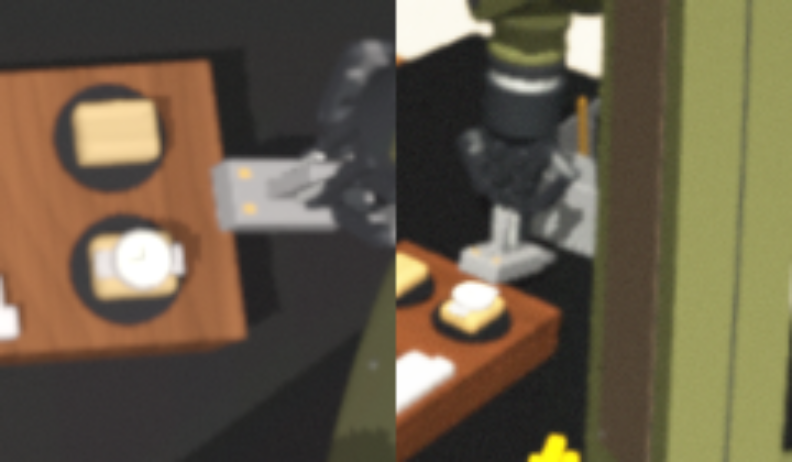

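Tilted about 15° now. I press a little more, then lift and measure.

send_rows(
  motion=[
    [-1, 0, 0, 0.15, 0],
    [-1, -0.1, 0, 0.3, 0],
    [-1, -0.1, 0, 0.4, 0],
    [-1, -0.1, 0, 0.4, 0],
    [-1, -0.1, 0, -1, 0],
    [-1, -0.1, 0, -4, 0],
    [-1, -0.1, 0, -7, 0],
    [-1, -0.1, 0, -10, 0],
  ],
)

```text
time: 10.28
tool_pos: [0.5592, -0.3269, 0.1862]
eef_rot: [-2.168, -2.269, 0.0]
ft_force: [0.0, -0.5, -2.9]
width: 0.0107
grasp_force: 65.5
```

send_rows(
  motion=[
    [-1, 0, 0, 0, 7],
    [-1, 0, 0, 0, 14],
    [-1, -1, -2, 0, 21],
    [-1, -2, -4, 0, 28],
    [-1, -3, -6, 0, 35],
    [-1, -3, -8, 0, 42],
    [-1, -3, -8, 0, 45],
    [-1, -3, -8, 0, 45],
  ],
)

```text
time: 10.95
tool_pos: [0.4802, -0.361, 0.1857]
eef_rot: [-2.874, -1.265, 0.001]
ft_force: [-0.0, -0.1, -2.7]
width: 0.011
grasp_force: 65.6
```

```bash
python3 -c "
from h import *
bay(.03,.13)"
```

```text
t 10.95 pos [ 0.4802 -0.361   0.1857] yaw 47.5 F [-0.  -0.1 -2.7] w 0.011 grip 65.6 tilt z [-0.001  0.002 -1.   ]
-> shift [ 26.73 -10.41   2.3 ] turn 44.8
```

send_rows(
  motion=[
    [-1, 3, -1.3, -1, 6],
    [-1, 6.6, -2.6, -1, 12],
    [-1, 10.2, -3.9, -1, 18],
    [-1, 13.8, -5.2, -1, 24],
    [-1, 17.4, -6.5, -1, 30],
    [-1, 21, -7.8, -1, 36],
    [-1, 24.4, -9.1, -1, 42],
    [-1, 26.7, -10.4, -1, 44.8],
  ],
)

```text
time: 11.62
tool_pos: [0.5858, -0.0906, 0.1964]
eef_rot: [-3.14, -0.077, -0.0]
ft_force: [0.2, 0.3, -1.1]
width: 0.0107
grasp_force: 65.6
```

send_rows(
  motion=[
    [-1, 0, 0, 0, 0],
    [-1, 0, 0, 0, 0],
  ],
)

```text
time: 11.78
tool_pos: [0.5848, -0.092, 0.1961]
eef_rot: [-3.14, -0.086, 0.002]
ft_force: [-0.0, 0.2, -1.3]
width: 0.0108
grasp_force: 65.6
```

Run:
```python
from h import *
bay(.03,.13)
D={}
for n in('top','side'):
    d=snap(n); cv2.imwrite(f'pics/{n}5.png',d['frame']); Q=packline(d,0); D[n]=Q
    g=cv2.cvtColor(d['frame'],cv2.COLOR_BGR2HSV)
    k=(abs(Q[...,1])<.03)&(Q[...,0]>-.09)&(Q[...,0]<.11)&(Q[...,2]>.062)&(Q[...,2]<.16)
    for x in np.arange(-.06,.1,.01):
        j=k&(abs(Q[...,0]-x)<.005)
        if j.sum()>5: print(n,x.round(2),j.sum(),np.percentile(Q[j][:,2],[2,50]).round(4),np.percentile(Q[j][:,1],[2,98]).round(3))
im=cv2.imread('pics/side5.png'); cv2.imwrite('pics/c6.png',cv2.resize(im[40:200,250:420],None,fx=3.5,fy=3.5))
```

```text
t 11.78 pos [ 0.5848 -0.092   0.1961] yaw 3.13 F [-0.   0.2 -1.3] w 0.0108 grip 65.6 tilt z [-0.001  0.    -1.   ]
-> shift [-0.09  0.15  3.31] turn 0.43
top -0.03 43 [0.0993 0.1034] [-0.014  0.015]
top -0.02 81 [0.1005 0.1051] [-0.015  0.015]
top -0.01 82 [0.104  0.1079] [-0.013  0.015]
top 0.0 151 [0.1066 0.1224] [-0.021  0.023]
top 0.01 135 [0.1118 0.1264] [-0.019  0.023]
top 0.02 126 [0.1167 0.1292] [-0.016  0.023]
top 0.03 51 [0.1163 0.1318] [0.009 0.023]
top 0.04 25 [0.1155 0.1318] [0.013 0.023]
top 0.05 7 [0.1154 0.1199] [0.021 0.023]
top 0.08 28 [0.1432 0.1461] [0.006 0.022]
side -0.03 24 [0.095  0.1012] [-0.012  0.019]
side -0.02 27 [0.0986 0.1036] [-0.011  0.02 ]
side -0.01 41 [0.0999 0.1067] [-0.016  0.018]
side 0.0 78 [0.1049 0.1194] [-0.016  0.026]
side 0.01 56 [0.1114 0.1266] [-0.018  0.026]
side 0.02 82 [0.1139 0.1326] [-0.018  0.023]
side 0.03 48 [0.1125 0.1324] [0.003 0.024]
side 0.04 40 [0.1185 0.1351] [0.006 0.025]
side 0.05 29 [0.1198 0.137 ] [0.007 0.024]
side 0.06 34 [0.124  0.1399] [0.004 0.025]
side 0.07 44 [0.1276 0.1426] [-0.012  0.025]
side 0.08 26 [0.128  0.1449] [-0.019  0.024]
```

View pics/c6.png

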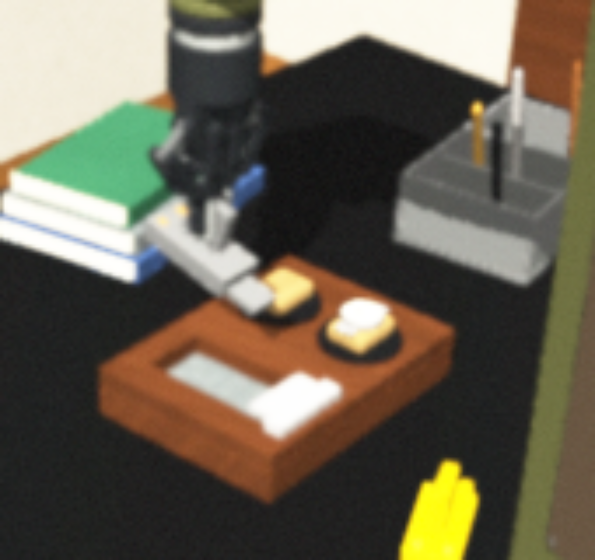

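The tilt is about 16.5° with the tail up, and the pack is centred over the bay. I lower the tongue just clear of the lip, then slide it under.

send_rows(
  motion=[
    [-1, -0.9, 0.1, 1, 0.4],
    [-1, -0.9, 0.1, 3, 0.4],
    [-1, -0.9, 0.1, 5, 0.4],
    [-1, -0.9, 0.1, 7, 0.4],
    [-1, -0.9, 0.1, 8.2, 0.4],
    [-1, -0.9, 0.1, 8.8, 0.4],
    [-1, -0.9, 0.1, 8.8, 0.4],
  ],
)

```text
time: 12.47
tool_pos: [0.5745, -0.0959, 0.1071]
eef_rot: [-3.14, -0.065, 0.005]
ft_force: [1.2, 0.2, -2.5]
width: 0.0111
grasp_force: 65.6
```

Run:
```python
from h import *
bay(0,.0742)
for n in('top','side'):
    d=snap(n); Q=packline(d,0)
    k=(abs(Q[...,1])<.013)&(Q[...,0]>-.09)&(Q[...,0]<.02)&(Q[...,2]>.002)&(Q[...,2]<.05)
    for x in np.arange(-.065,.0,.005):
        j=k&(abs(Q[...,0]-x)<.0025)
        if j.sum()>5: print(n,x.round(3),j.sum(),np.percentile(Q[j][:,2],[2,50]).round(4))
```

```text
t 12.47 pos [ 0.5745 -0.0959  0.1071] yaw 2.38 F [ 1.2  0.2 -2.5] w 0.0111 grip 65.6 tilt z [-0.003  0.001 -1.   ]
-> shift [-2.05 -0.17 -0.  ] turn -0.32
top -0.065 26 [0.0236 0.028 ]
top -0.06 26 [0.0256 0.0283]
top -0.055 26 [0.0245 0.0278]
top -0.05 27 [0.0247 0.0277]
top -0.045 14 [0.0249 0.0279]
top -0.04 11 [0.0027 0.013 ]
top -0.035 30 [0.0109 0.0141]
top -0.03 31 [0.0058 0.0161]
top -0.025 34 [0.0028 0.0174]
top -0.02 29 [0.0138 0.0186]
top -0.015 36 [0.0145 0.0208]
top -0.01 45 [0.0116 0.0334]
top -0.005 28 [0.0311 0.0368]
side -0.065 12 [0.0248 0.0267]
side -0.055 9 [0.0244 0.0263]
side -0.05 7 [0.0221 0.0267]
side -0.035 7 [0.013  0.0155]
side -0.03 12 [0.0137 0.0169]
side -0.025 11 [0.0155 0.019 ]
side -0.02 13 [0.0034 0.0193]
side -0.015 32 [0.0132 0.0277]
side -0.01 12 [0.0147 0.0336]
side -0.005 12 [0.0336 0.0363]
```

The tongue tip is inside and its top is 4 mm or more below the lip underside along the slide. I slide it 20 mm in.

send_rows(
  motion=[
    [-1, -0.4, -0.1, 0, 0],
    [-1, -0.9, -0.1, 0, 0],
    [-1, -1.4, -0.1, 0, 0],
    [-1, -1.8, -0.1, 0, 0],
    [-1, -2.0, -0.1, 0, 0],
    [-1, -2.0, -0.1, 0, 0],
    [-1, -2.0, -0.1, 0, 0],
  ],
)

```text
time: 13.15
tool_pos: [0.5555, -0.0952, 0.109]
eef_rot: [3.141, 0.066, 0.001]
ft_force: [-0.2, 0.0, -1.8]
width: 0.0112
grasp_force: 65.6
```

Run:
```python
from h import *
bay(0.016,.0505)
d=snap('top'); Q=packline(d,0)
k=(abs(Q[...,1])<.013)&(Q[...,2]>.002)&(Q[...,2]<.05)
for x in np.arange(-.05,.0,.005):
    j=k&(abs(Q[...,0]-x)<.0025)
    if j.sum()>5: print(x.round(3),j.sum(),np.percentile(Q[j][:,2],[2,50]).round(4))
```

```text
t 13.15 pos [ 0.5555 -0.0952  0.109 ] yaw 2.42 F [-0.2  0.  -1.8] w 0.0112 grip 65.6 tilt z [ 0. -0. -1.]
-> shift [ 1.44 -0.03  2.55] turn -0.28
-0.05 26 [0.0245 0.0283]
-0.045 20 [0.0184 0.0268]
-0.04 28 [0.0169 0.0204]
-0.035 28 [0.0175 0.0228]
-0.03 46 [0.0027 0.0322]
-0.025 27 [0.0344 0.037 ]
-0.02 30 [0.0351 0.0394]
-0.015 29 [0.0382 0.0412]
-0.01 17 [0.0385 0.0413]
-0.005 10 [0.041  0.0432]
```

Hooked: the tip is at about x -56 mm, tail raised about 16°. Now I swing the tail down.

send_rows(
  motion=[
    [-1, 0, 0, 0.4, 0],
    [-1, 0.1, 0, 0.7, 0],
    [-1, 0.3, 0, 0.95, 0],
    [-1, 0.5, 0, 1.2, 0],
    [-1, 0.7, 0, 1.4, 0],
    [-1, 0.85, 0, 1.6, 0],
    [-1, 1.0, 0, 1.8, 0],
    [-1, 1.0, 0, 1.8, 0],
  ],
)

```text
time: 13.87
tool_pos: [0.5666, -0.0948, 0.0914]
eef_rot: [3.141, 0.067, 0.002]
ft_force: [-1.2, 0.8, 4.0]
width: 0.0112
grasp_force: 66.4
```

```bash
cat >> h.py <<'E'
def prof():
  for n in('top','side'):
    Q=packline(snap(n),0)
    k=(abs(Q[...,1])<.024)&(abs(Q[...,1])>.009)&(Q[...,2]>.005)&(Q[...,2]<.06)
    for x in np.arange(-.045,.08,.01):
        j=k&(abs(Q[...,0]-x)<.005)
        if j.sum()>5: print(n,x.round(3),j.sum(),np.percentile(Q[j][:,2],[5,50,80]).round(4),np.percentile(Q[j][:,1],[2,98]).round(3))
E
python3 -c "
from h import *
bay(.0165,.0495);prof()"
```

```text
t 13.87 pos [ 0.5666 -0.0948  0.0914] yaw 2.43 F [-1.2  0.8  4. ] w 0.0112 grip 66.4 tilt z [ 0.001 -0.    -1.   ]
-> shift [ 0.39 -0.04  0.89] turn -0.27
top -0.045 32 [0.0095 0.0275 0.0289] [-0.023  0.022]
top -0.035 28 [0.0055 0.0097 0.0121] [-0.016  0.014]
top -0.025 65 [0.0083 0.0221 0.025 ] [-0.021  0.021]
top -0.015 54 [0.0147 0.024  0.0268] [-0.021  0.021]
top -0.005 45 [0.0145 0.026  0.0283] [-0.013  0.022]
top 0.005 51 [0.0132 0.0277 0.0485] [0.009 0.021]
top 0.015 26 [0.0161 0.0271 0.029 ] [0.011 0.022]
top 0.055 16 [0.0325 0.0359 0.0384] [0.01 0.02]
top 0.065 21 [0.0135 0.0166 0.0181] [-0.011  0.024]
top 0.075 47 [0.0151 0.0174 0.0188] [-0.015  0.023]
side -0.035 8 [0.0096 0.0189 0.0229] [-0.019  0.023]
side -0.025 37 [0.0074 0.0198 0.0223] [-0.023  0.024]
side -0.015 25 [0.0079 0.022  0.024 ] [-0.02   0.023]
side -0.005 24 [0.0119 0.0251 0.0271] [-0.015  0.023]
side 0.005 51 [0.0142 0.0308 0.0526] [-0.021  0.022]
side 0.015 34 [0.0128 0.0285 0.0494] [0.011 0.023]
side 0.025 20 [0.0143 0.0268 0.0297] [0.01  0.024]
side 0.035 19 [0.0161 0.0286 0.0327] [0.01  0.023]
side 0.045 26 [0.0158 0.0293 0.0324] [0.001 0.024]
side 0.055 22 [0.0195 0.0326 0.0346] [-0.019  0.023]
side 0.065 7 [0.0068 0.0132 0.0169] [0.011 0.023]
side 0.075 11 [0.0143 0.0176 0.0183] [-0.016  0.022]
```

The tilt is about 9° with the tail inside the end wall. I continue to flat with a slight press.

send_rows(
  motion=[
    [-1, 0.1, 0, 0.2, 0],
    [-1, 0.2, 0, 0.4, 0],
    [-1, 0.3, 0, 0.6, 0],
    [-1, 0.4, 0, 0.8, 0],
    [-1, 0.4, 0, 1.0, 0],
    [-1, 0.4, 0, 1.1, 0],
    [-1, 0.4, 0, 1.1, 0],
    [-1, 0.4, 0, 1.1, 0],
  ],
)

```text
time: 14.63
tool_pos: [0.5731, -0.0948, 0.0826]
eef_rot: [3.14, 0.066, 0.013]
ft_force: [3.6, 1.6, 7.6]
width: 0.0111
grasp_force: 67.2
```

```bash
python3 -c "
from h import *
bay(.0165,.0495);prof()" | grep -v side
```

```text
t 14.63 pos [ 0.5731 -0.0948  0.0826] yaw 2.39 F [3.6 1.6 7.6] w 0.0111 grip 67.2 tilt z [ 0.008 -0.001 -1.   ]
-> shift [-0.26 -0.06  0.01] turn -0.31
top -0.045 34 [0.0104 0.0273 0.0288] [-0.023  0.022]
top -0.035 23 [0.0053 0.0077 0.01  ] [-0.021  0.014]
top -0.025 57 [0.0062 0.0157 0.0196] [-0.022  0.021]
top -0.015 55 [0.0113 0.0198 0.0218] [-0.022  0.021]
top -0.005 48 [0.009  0.0203 0.0222] [-0.015  0.021]
top 0.005 37 [0.0105 0.0206 0.0223] [-0.014  0.021]
top 0.015 50 [0.0072 0.0216 0.0444] [0.01  0.021]
top 0.025 13 [0.0087 0.0188 0.02  ] [0.013 0.021]
top 0.065 14 [0.0139 0.0174 0.0205] [0.01  0.023]
top 0.075 34 [0.0142 0.018  0.019 ] [-0.012  0.024]
```

Nearly flat, so I nudge 3 mm towards the lip, press lightly, hold, then open.

send_rows(
  motion=[
    [-1, -0.1, 0, 0.1, 0],
    [-1, -0.3, 0, 0.2, 0],
    [-1, -0.3, 0, 0.3, 0],
    [-1, -0.3, 0, 0.3, 0],
    [-1, -0.3, 0, 0.3, 0],
  ],
)

```text
time: 15.15
tool_pos: [0.5719, -0.0955, 0.0814]
eef_rot: [3.138, 0.066, 0.02]
ft_force: [6.0, 0.2, 10.7]
width: 0.0112
grasp_force: 67.9
```

```bash
python3 -c "
from h import *
bay(.0165,.0495);prof()"
```

```text
t 15.15 pos [ 0.5719 -0.0955  0.0814] yaw 2.41 F [ 6.   0.2 10.7] w 0.0112 grip 67.9 tilt z [ 0.013 -0.002 -1.   ]
-> shift [-0.14 -0.13 -0.11] turn -0.29
top -0.045 34 [0.0079 0.0273 0.0291] [-0.024  0.022]
top -0.035 25 [0.0056 0.0074 0.0084] [-0.018  0.018]
top -0.025 60 [0.006  0.0184 0.0205] [-0.023  0.02 ]
top -0.015 49 [0.0104 0.0202 0.0215] [-0.022  0.02 ]
top -0.005 45 [0.0067 0.0201 0.0215] [-0.014  0.02 ]
top 0.005 39 [0.0093 0.0203 0.0235] [-0.013  0.02 ]
top 0.015 42 [0.0094 0.021  0.0423] [0.01 0.02]
top 0.025 8 [0.0078 0.0139 0.0152] [0.018 0.02 ]
top 0.065 18 [0.0108 0.0181 0.0193] [0.009 0.023]
top 0.075 37 [0.0149 0.0177 0.0194] [-0.012  0.023]
side -0.045 6 [0.0226 0.0242 0.0245] [-0.02   0.021]
side -0.025 33 [0.0065 0.0163 0.0191] [-0.018  0.022]
side -0.015 24 [0.0084 0.0172 0.0187] [-0.022  0.023]
side -0.005 28 [0.0098 0.0183 0.0199] [-0.023  0.023]
side 0.005 34 [0.009  0.0216 0.0439] [-0.018  0.023]
side 0.015 41 [0.01   0.0419 0.0533] [0.005 0.021]
side 0.025 28 [0.0091 0.0197 0.0418] [0.01  0.022]
side 0.035 13 [0.0105 0.0177 0.0183] [0.01  0.023]
side 0.045 15 [0.0063 0.0168 0.0183] [0.011 0.024]
side 0.055 19 [0.0062 0.0146 0.0188] [-0.015  0.023]
side 0.065 19 [0.0118 0.0165 0.0182] [-0.023  0.022]
side 0.075 17 [0.0128 0.0164 0.0176] [-0.021  0.023]
```

It is flat on the floor. Release and withdraw.

send_rows(
  motion=[
    [-1, 0, 0, -0.2, 0],
    [0, 0, 0, -0.2, 0],
    [0, 0, 0, -0.2, 0],
    [0, 0, 0, -0.2, 0],
    [0, 0, 0, -0.2, 0],
    [0, 0, 0, -0.2, 0],
    [0, 0, 0, -1, 0],
    [0, 0, 0, -2, 0],
  ],
)

```text
time: 15.92
tool_pos: [0.5657, -0.0945, 0.0961]
eef_rot: [-3.14, -0.066, 0.004]
ft_force: [1.3, -0.5, 0.4]
width: 0.0423
grasp_force: 0.0
```

send_rows(
  motion=[
    [0, 0, 0, -3, 0],
    [0, 0, 0, -6, 0],
    [0, 0, 0, -9, 0],
    [0, 0, 0, -12, 0],
    [0, 0, 0, -14, 0],
    [0, 0, 0, -14, 0],
    [0, 0, 0, -14, 0],
  ],
)

```text
time: 16.5
tool_pos: [0.5676, -0.095, 0.2396]
eef_rot: [3.14, 0.067, 0.007]
ft_force: [-0.1, 0.3, -1.4]
width: 0.0427
grasp_force: 0.0
```

Run:
```python
from h import *
bay(.0165,.0495)
for n in ('wrist','top'):
    Q=packline(snap(n),0)
    m=(Q[...,0]>-.05)&(Q[...,0]<.066)&(abs(Q[...,1])<.031)
    for nm,lo,hi in(('grip',.057,.066),('block',.016,.024)):
        p=Q[m&(Q[...,2]>lo)&(Q[...,2]<hi)]
        if nm=='block': p=p[(p[:,0]>-.04)]
        c=np.linalg.lstsq(np.c_[p[:,:2],np.ones(len(p))],p[:,2],rcond=None)[0]
        print(n,nm,len(p),cv2.minAreaRect(p[:,:2].astype(np.float32)*1000),np.median(p[:,2]).round(4),'slope deg',np.degrees(c[:2]).round(1))
```

```text
t 16.5 pos [ 0.5676 -0.095   0.2396] yaw 2.43 F [-0.1  0.3 -1.4] w 0.0427 grip 0.0 tilt z [ 0.005 -0.001 -1.   ]
-> shift [ 0.22 -0.08 15.71] turn -0.27
wrist grip 546 ((13.709239959716797, -1.963768482208252), (11.460787773132324, 40.14240646362305), 89.40899658203125) 0.062 slope deg [-0.1  0.8]
wrist block 3061 ((13.272476196289062, -0.180084228515625), (105.27171325683594, 61.61036682128906), 0.04870237410068512) 0.0198 slope deg [-0.2  0.9]
top grip 114 ((14.005773544311523, -2.3446078300476074), (14.175954818725586, 39.91544723510742), 88.84710693359375) 0.0608 slope deg [0.1 2.7]
top block 603 ((14.421745300292969, -1.3950729370117188), (103.39086151123047, 58.80020523071289), 0.7614630460739136) 0.0196 slope deg [-0.2  0.2]
```

```bash
python3 -c "
from station import ctrl
print(ctrl.job_done())"
```

```text
the job is handed in; nothing more can be done
None
```

The tongued pack lies flat in the bay: measured after release, it is level to about 1°, its tongue tip is about 16 mm under the lip, and it sits 2 mm off centre. The gripper is clear, the spare pack was not touched, and I handed the job in at 16.6 s; the hand-in call returned no verdict.

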